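# Hang the ring spanner on the sloping rack and lock its keeper

## Task

Hang the ring-ended spanner (the one whose head is a closed eye, not a fork) by its eye on the steel peg of the sloping tool rack, flat against the face with its handle pointing down the slope. Then secure it: push the keeper knob above the peg fully in, and only after that turn it clockwise to its stop, about a quarter turn, so that its steel arm lies over the eye. Let go of everything and leave the other things on the bench where they are.

Things in the scene. Friction and masses are not known exactly. Their poses are not given: they have to be found in the camera images.
- spanner: Ring spanner to hang: steel, black plastic grip, 160 mm long, lying flat. Origin mid-grip on the underside; x points along it to the ring head, z up out of its upper side (keep it up). Grip 70 mm long (x), 20 wide (y), 18 high. Bar 8 mm thick, 12 wide; tail ends at x = -75 mm. 0.09 to 0.18 kg.
- spanner_eye (a point): Centre of the ring head's hole, in the plane of the underside, 65 mm along the spanner's x from its origin. Ring 8 mm thick, 40 mm outside and 15 mm inside diameter.
- spanner_grip (a point): Middle of the spanner's grip, 9 mm above its underside, where to grasp (20 mm wide along y).
- fork: A bystander: a spanner with the same black grip and length, but a two-pronged fork head at +x. Origin and axes as for the ring spanner.
- panel: White face of the fixed rack, 180 mm wide, sloping 35 degrees from horizontal. Origin at the peg's foot on the surface; x up the slope, y left along the face (seen from the robot), z out of the face along the peg (up and towards the robot). Face from x = -140 to +104 mm, 6 mm lip at its lower edge. Hung, the spanner lies flat, eye at the origin, grip to -x.
- peg_tip (a point): Tip of the dark steel peg, on its axis, axes as the panel's. Peg 10 mm in diameter, 26 mm long, its last 6 mm tapering to 5.6 mm.
- keeper_grip (a point): Middle of the keeper knob's black grip bar, on its axis (panel x = +58 mm, y = 0, parallel to z); turns with the knob (axes are the panel's at keeper_turn 0). Bar 42 mm long, 12 wide, 28 high, its length along the steel arm below. 58 mm off the face with the knob out, 50 pushed in. Arm 12 mm wide, reaches 47 mm from the axis, underside 19 mm off the face when out, 11 in.
- keeper_push (a joint): How far the knob is pushed in towards the face along panel -z, m: 0 out, 0.008 fully in. It stays where it is left; moving it takes about 5 N.
- keeper_turn (a joint): Angle of the knob, rad, growing clockwise as seen from in front of the face (from panel +z): at 0 the grip bar and arm point to panel -y (right), at the stop, 1.571, the arm points to panel -x, down the slope over the eye. It stays where it is left.
- spool: Bystander: solder wire spool, 68 mm diameter, 60 mm high, origin under its centre.
- board: Bystander: blue circuit board 110 x 150 mm with four black sockets, 16 mm high, origin under its centre.
- partsbin: Bystander: open blue bin 75 x 95 x 50 mm, origin under its centre.
- screwdriver: Bystander: screwdriver 160 mm long lying along its x.
- fluxjar: Bystander: closed jar, 44 mm diameter, 70 mm high, origin under its centre.
Not all that is in view belongs to the job. Leave any brown, green or orange look-alike of the spanner alone.

How it is judged:
By the outcome, as a careful person would: the job done as asked, in the order asked, and still so for the second after the job is handed in, with the robot touching nothing.
It also fails if it takes over 54 s, if anything falls off the work surface, if the arm or the gripper's body presses on something with over 40 N, if the wrist force passes 120 N, or if a joint passes its speed limit or range.

## Robot

A 6-joint arm with a two-finger parallel gripper is mounted at the origin on the work surface. World frame = base frame: x ahead of the robot, y to its left, z up, the work surface at z = 0. Lengths are in m, angles in rad, forces in N, time in s.
With the tool pointing down it reaches from about 0.3 to 0.775 m from the base axis. Payload 14.6 kg.
Tool frame: the origin (TCP) lies on the centre line of the jaws, within the pads' length; the fingertips stand 11 mm ahead of it and the grasp point (between the pads) lies 8 mm behind it; y points along the fingers, x is the direction in which the jaws open and shut, and the axes are right-handed (so a half turn about y gives the same grasp; the last joint's range is limited). The gripper opens to 94 mm and grips with 3 to 60 N. Pads are 16 mm wide; open, the fingers measure 119 mm over their backs; the gripper's body (75 mm by 177 mm) begins 78 mm behind the grasp point.
Start: joints at [-1.19, 0.3, 1.521, -0, 1.321, -0.067], TCP at [0.238, -0.496, 0.216] pointing down, gripper open.
Joint ranges: [-3.03, 3.03], [-0.79, 2.21], [0.23, 2.52], [-1.04, 4.18], [0, 3.07], [-2.55, 2.55]. Speed limits (rad/s): [2.22, 2.22, 2.57, 3.14, 3.14, 3.14].

## Interface

Orientations are given as [roll, pitch, yaw] about the fixed x, y, z axes, in that order (R = Rz(yaw) Ry(pitch) Rx(roll)).
In Python, from station import ctrl, imaging gives the robot as it stands. The module is installed in compiled form; this text tells all that it offers.
- The arm moves only by the tool apply_moves, never from a script. Its argument "deltas" is a list of rows, each an object with "dp": the shift along the tool's x, y, z in m, a list of three; "roll": the turn about the tool's y in rad; "grip": the closure, from -1 (fully open) to 1 (shut). In form: [{"dp": [tx, ty, tz], "roll": roll, "grip": grip}, ...]. A call has 1 to 10 rows; each row shifts and turns the commanded pose from where the row before left it, along the tool's axes as they then stand; what a row does not reach is not made up. A row lasts 1/8 s, in which the tool goes at most 62.5 mm and 10.7 degrees, less where a joint would pass 70% of its speed; a pose out of reach is approached as far as the arm can. A call with a gripper value outside its range is refused whole. The fingers move at their own pace and stop on an object; "newtons" is the grip in N (left out, the last holds). Time passes only in rows, so rows that do not move let the fingers close. It gives the time, the measured TCP pose, the force and the opening at its end, in the units of the state.
- ctrl.get_obs(): the state, without advancing time (a new reading comes with each control period).
- imaging.camera(name): name is "scene" or "top" or "wrist"; returns the picture (480x640x3 uint8, blue, green, red); there is no depth.
- imaging.camera_info(name): a dict with "K" (3x3 intrinsics, pixels), "world_from_camera" (4x4, takes a point from camera to world coordinates). Camera axes: x right, y down, z forward; pixel columns grow to the right and rows downward; lengths in m; the calibration is good to about 2 mm. A picture is of the moment at which its call begins: read the wrist's pose just before it. camera_info takes no time and is no camera call; for the wrist camera it gives the pose at the moment of the call.
- ctrl.hand_in(): hands the job in, once; it reports no verdict.
The state is a dict: "time_s": time; "qpos": joint angles; "joint_vel": joint speeds; "tau": joint torques, N m; "ee_pos": TCP position; "eef_rot": TCP orientation; "force": force on the tool from outside, world axes, zero at the start; "moment": the same for the moment, N m; "grip_width": finger opening in m.
Only numpy, scipy, OpenCV 4.12 (cv2) and the standard library are available. Lean on these libraries where they do the work, as an engineer would, in place of code of your own. Each camera call takes 0.05 s, during which the arm holds its last target. There are 200 camera calls.

## Working session

There is one attempt and no reset: what is moved stays moved. The work goes in short steps, Python scripts to look and compute and a tool call to move; the robot and the scene stay as the last step left them, time stands still between calls to the robot, and variables do not carry over. Pictures are saved under pics/ and viewed, about 8 in all and at most 12, crops included, and the job is handed in when it is done.

Besides the shell and the picture viewer there is one more tool, called after ">>>" as name(argument=value, ...) on one line, values as JSON. apply_moves: Moves the arm, as the interface text tells. Its arguments: {"type":"object","properties":{"deltas":{"type":"array"},"newtons":{"type":"number"}},"required":["deltas"]}

```bash
mkdir -p pics; python3 - <<'E'
from station import ctrl, imaging
import cv2, numpy as np
print(ctrl.get_obs())
for n in ("scene","top"):
    im=imaging.camera(n); cv2.imwrite(f"pics/{n}0.png",im)
    i=imaging.camera_info(n); print(n,np.round(i["K"],1).tolist(),np.round(i["world_from_camera"],4).tolist())
i=imaging.camera_info("wrist"); print(np.round(i["K"],1).tolist(),np.round(i["world_from_camera"],4).tolist())
E
```

```text
{'time_s': 0.0, 'qpos': array([-1.18964382e+00,  3.00441125e-01,  1.52158059e+00,  1.25907483e-05,
        1.32067266e+00, -6.66293016e-02]), 'joint_vel': array([ 0.00061855, -0.00040794,  0.00086601, -0.00075593, -0.00079333,
        0.00101011]), 'tau': array([ 1.60380077e-04, -5.31801796e+01, -3.52737164e+01,  7.08625861e-02,
        2.43458507e-02, -9.96462586e-05]), 'ee_pos': array([ 0.23802708, -0.49555635,  0.21590297]), 'eef_rot': array([-1.57071081e+00,  1.09846873e-03, -1.12301759e+00]), 'force': array([-1.16225899, -0.78384486, -0.43593919]), 'moment': array([-0.0029439 ,  0.03031945, -0.00219238]), 'grip_width': 0.09405570101963998}
scene [[523.9, 0.0, 323.7], [0.0, 523.9, 242.5], [0.0, 0.0, 1.0]] [[-0.7801, 0.4681, -0.4152, 0.9742], [0.6256, 0.5715, -0.531, 0.5727], [-0.0113, -0.674, -0.7387, 1.0081], [0.0, 0.0, 0.0, 1.0]]
top [[610.4, 0.0, 323.3], [0.0, 610.4, 234.6], [0.0, 0.0, 1.0]] [[-0.0047, -0.997, 0.0772, 0.3987], [-0.9999, 0.0057, 0.0127, -0.0848], [-0.0131, -0.0771, -0.9969, 1.7146], [0.0, 0.0, 0.0, 1.0]]
[[428.5, 0.0, 323.2], [0.0, 428.5, 238.2], [0.0, 0.0, 1.0]] [[0.4334, -0.8753, -0.2148, 0.2999], [-0.9012, -0.4213, -0.1014, -0.4661], [-0.0017, 0.2375, -0.9714, 0.3836], [0.0, 0.0, 0.0, 1.0]]
```

View pics/top0.png

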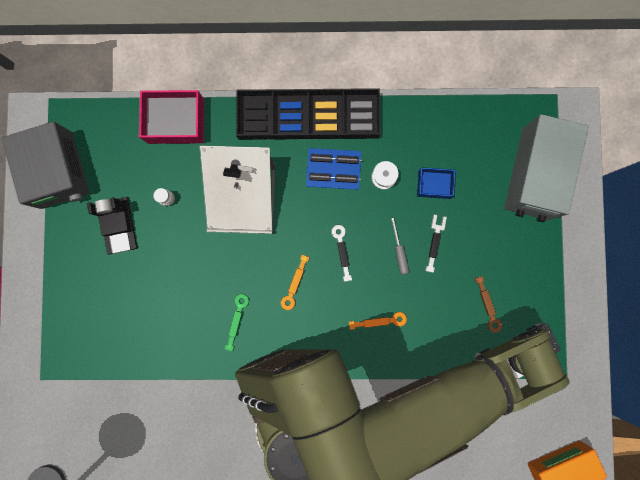

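View pics/scene0.png

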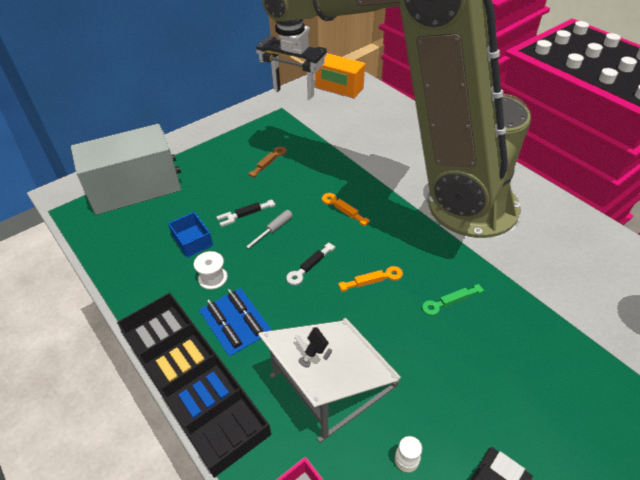

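The top picture shows these candidates:
- ring spanner with black grip at (343,252)
- fork spanner with black grip at (436,243)
- coloured look-alikes: orange (295,282), orange (378,321), green (237,321), brown (488,304)

The rack is at (237,190). I choose the one at (343,252), and the close crop will check it.

```bash
cat > h.py <<'E'
import numpy as np, cv2
from station import ctrl, imaging
from scipy.spatial.transform import Rotation as R
def ray(info,uv):
    T=np.array(info["world_from_camera"]);K=np.array(info["K"])
    d=T[:3,:3]@np.linalg.solve(K,np.array([uv[0],uv[1],1.])); return T[:3,3],d/np.linalg.norm(d)
def onz(info,uv,z):
    o,d=ray(info,uv); return o+d*(z-o[2])/d[2]
def proj(info,p):
    T=np.array(info["world_from_camera"]);K=np.array(info["K"])
    q=K@(T[:3,:3].T@(np.asarray(p)-T[:3,3])); return q[:2]/q[2]
def tri(rays):
    A=np.zeros((3,3));b=np.zeros(3)
    for o,d in rays:
        P=np.eye(3)-np.outer(d,d);A+=P;b+=P@o
    x=np.linalg.solve(A,b); return x,[np.linalg.norm((np.eye(3)-np.outer(d,d))@(x-o)) for o,d in rays]
def tool(): 
    o=ctrl.get_obs(); return o["ee_pos"],R.from_euler("xyz",o["eef_rot"])
E
python3 - <<'E'
from h import *
t=cv2.imread("pics/top0.png");s=cv2.imread("pics/scene0.png")
a=cv2.resize(t[140:290,195:365],None,fx=4,fy=4,interpolation=cv2.INTER_CUBIC)[:,:]
b=cv2.resize(s[235:445,250:410],None,fx=3.7,fy=3.7,interpolation=cv2.INTER_CUBIC)
cv2.imwrite("pics/ta.png",a);cv2.imwrite("pics/sb.png",b)
i=imaging.camera_info("top")
for uv in [(338,232),(343,255),(347,279)]: print(onz(i,uv,0.01))
p,r=tool();print(p,r.as_matrix())
E
```

```text
[ 0.53765861 -0.10426297  0.01      ]
[ 0.47313895 -0.11779781  0.01      ]
[ 0.40624343 -0.12844701  0.01      ]
[ 0.23805101 -0.49558064  0.21594824] [[ 4.32940180e-01 -3.53845807e-04  9.01422584e-01]
 [-9.01422119e-01  9.19233945e-04  4.32940317e-01]
 [-9.81812354e-04 -9.99999515e-01  7.90088722e-05]]
```

View pics/ta.png

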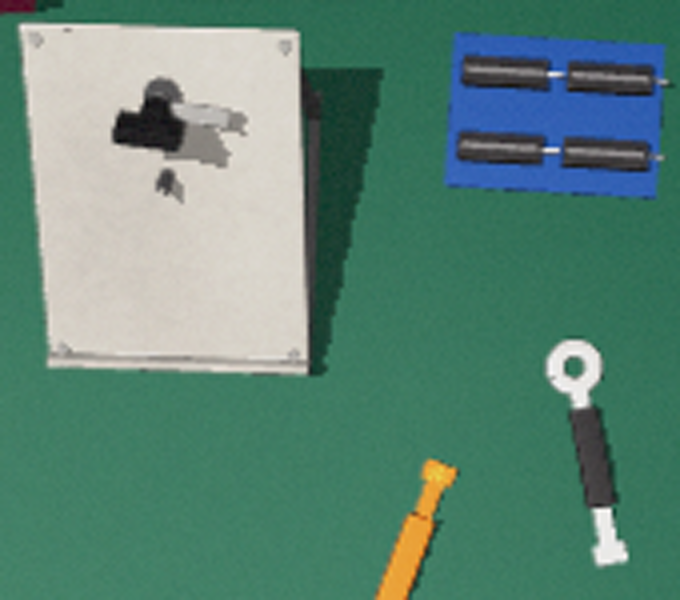

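View pics/sb.png

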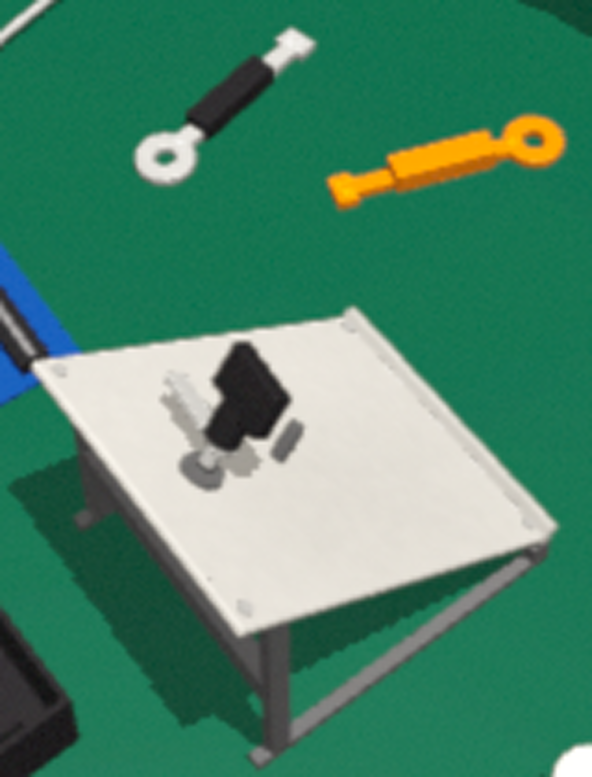

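The crops confirm the choice: the piece at top (343,252) has a closed eye, at top pixel (338,231), and a black grip. The peg foot is at about (237,185) in the top view. The knob bar is at (232,172), with its arm pointing right.

Next I triangulate the panel corners.

```bash
python3 - <<'E'
from h import *
T=imaging.camera_info("top");S=imaging.camera_info("scene")
tc=np.array([(20,24),(299,31),(308,372),(49,365)])/4+[194.6,139.6]
sc=np.array([(240,635),(35,365),(352,308),(555,530)])/3.7+[249.6,234.6]
P=[]
for n,a,b in zip("UL UR LR LL".split(),tc,sc):
    x,e=tri([ray(T,a),ray(S,b)]);P.append(x);print(n,x.round(4),np.round(e,4))
P=np.array(P);x=(P[0]+P[1]-P[2]-P[3]);y=P[0]+P[3]-P[1]-P[2]
print(np.linalg.norm(x)/2,np.linalg.norm(y)/2,"slope",np.degrees(np.arctan2(x[2],np.hypot(*x[:2]))),"yaw",np.arctan2(x[1],x[0]),np.arctan2(-y[0],y[1]))
# origin guess: mid of edges
m1=(P[0]+P[1])/2;m0=(P[2]+P[3])/2; print("origin",m0+(m1-m0)*140/244)
x,e=tri([ray(T,np.array((168,178))/4+[194.6,139.6]),ray(S,np.array((298,425))/3.7+[249.6,234.6])]);print("peg tip",x,e)
# spanner ends
print(onz(T,np.array((574,366))/4+[194.6,139.6],0.008),onz(T,np.array((609,552))/4+[194.6,139.6],0.008),onz(T,np.array((594,456))/4+[194.6,139.6],0.018))
p,r=tool();print(p, r.as_matrix().T@(np.array([.47,-.118,.2])-p))
E
```

```text
UL [0.7493 0.2521 0.1712] [0.0002 0.0002]
UR [0.7423 0.0731 0.1717] [0.0014 0.0014]
LR [0.5342 0.0799 0.0368] [0.0009 0.0009]
LL [0.5405 0.26   0.033 ] [0.0009 0.0009]
0.24931554187398525 0.17967634878547709 slope 33.217823129843104 yaw -0.035115084534005477 -0.03703996659899032
origin [0.65696848 0.16572306 0.11325339]
peg tip [0.65060831 0.16481646 0.13640998] [np.float64(0.005196929948320066), np.float64(0.005196929948320207)]
[ 0.54035241 -0.1045829   0.008     ] [ 0.41014653 -0.12811034  0.008     ] [ 0.47668142 -0.11794879  0.018     ]
[ 0.23805101 -0.49558064  0.21594824] [-0.23992384  0.01621325  0.37255268]
```

>>> apply_moves(deltas=[{"dp": [-0.03, 0.002, 0.0466], "roll": 0, "grip": -1}, {"dp": [-0.03, 0.002, 0.0466], "roll": 0, "grip": -1}, {"dp": [-0.03, 0.002, 0.0466], "roll": 0, "grip": -1}, {"dp": [-0.03, 0.002, 0.0466], "roll": 0, "grip": -1}, {"dp": [-0.03, 0.002, 0.0466], "roll": 0, "grip": -1}, {"dp": [-0.03, 0.002, 0.0466], "roll": 0, "grip": -1}, {"dp": [-0.03, 0.002, 0.0466], "roll": 0, "grip": -1}, {"dp": [-0.03, 0.002, 0.0466], "roll": 0, "grip": -1}, {"dp": [0, 0, 0], "roll": 0.135, "grip": -1}, {"dp": [0, 0, 0], "roll": 0.135, "grip": -1}])

```text
time_s: 1.35
ee_pos: [0.4704, -0.1172, 0.2]
eef_rot: [-1.572, 0.0, -1.396]
force: [-0.1, -1.0, 0.4]
grip_width: 0.094
```

```bash
python3 - <<'E'
from h import *
o=ctrl.get_obs();print(o["time_s"],o["ee_pos"],o["eef_rot"],np.abs(o["joint_vel"]).max())
w=imaging.camera_info("wrist");im=imaging.camera("wrist");cv2.imwrite("pics/w1.png",im)
# predicted region for the spanner
c=proj(w,[.475,-.117,.01]);print(c)
hsv=cv2.cvtColor(im,cv2.COLOR_BGR2HSV)
white=((hsv[...,1]<60)&(hsv[...,2]>140)).astype(np.uint8);dark=((hsv[...,2]<75)&(hsv[...,1]<90)).astype(np.uint8)
for nm,m in(("white",white),("dark",dark)):
    n,l,st,ce=cv2.connectedComponentsWithStats(m)
    for k in range(1,n):
        if st[k,4]>300: print(nm,st[k],ce[k].round(1))
np.save("w1.npy",np.array([w["K"],np.array(w["world_from_camera"])[:3,:3],],dtype=object),allow_pickle=True)
import pickle;pickle.dump(w,open("w1.pkl","wb"))
E
```

```text
1.35 [ 0.47035312 -0.11724393  0.20004264] [-1.57154976e+00  3.23842839e-04 -1.39582868e+00] 1.072349368020141
[324.1393361  210.87205078]
white [   0    0   77   96 5752] [33.7 46.4]
white [ 297  106   49   63 1853] [321.2 134.4]
white [509 117  12  99 482] [514.1 150.9]
white [310 252  26  42 778] [322.6 275.7]
white [566 268  39  46 786] [585.5 292.5]
white [498 272  19  36 343] [507.9 293.5]
dark [  78    0   27   96 1474] [93.  47.1]
dark [ 310  169   25   84 1938] [322.4 210.3]
dark [ 586  193   54   83 2403] [617.7 236.8]
dark [488 214  36  90 650] [495.2 252.2]
dark [    0   271   640   209 37826] [316.4 388.4]
```

View pics/w1.png

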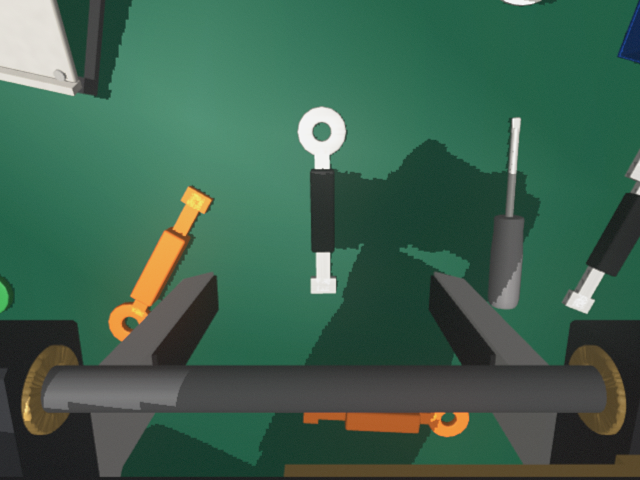

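The wrist view shows the closed eye at (321,131), the black grip at (322,210) and the tail at (323,285). The orange piece and the screwdriver are clear of the jaws.

```bash
python3 - <<'E'
from h import *
p,r=tool();w=imaging.camera_info("wrist");im=imaging.camera("wrist")
hsv=cv2.cvtColor(im,cv2.COLOR_BGR2HSV)
white=((hsv[...,1]<60)&(hsv[...,2]>140)).astype(np.uint8);dark=((hsv[...,2]<75)&(hsv[...,1]<90)).astype(np.uint8)
cs,h=cv2.findContours(white[90:175,280:365],cv2.RETR_CCOMP,cv2.CHAIN_APPROX_NONE)
for c,hh in zip(cs,h[0]):
    if len(c)>20: print(hh[3],cv2.minEnclosingCircle(c),cv2.contourArea(c)); 
    if hh[3]>=0 and len(c)>20: e=cv2.fitEllipse(c);eye=np.array(e[0])+[280,90];print(e)
n,l,st,ce=cv2.connectedComponentsWithStats(dark[:265,290:355].copy())
k=1+st[1:,4].argmax();g=ce[k]+[290,0]
n,l,st,ce=cv2.connectedComponentsWithStats(white[250:300,290:355].copy());k=1+st[1:,4].argmax();t=ce[k]+[290,250]
E=onz(w,eye,0.006);G=onz(w,g,.016);t=onz(w,t,.008)
print(E,G,t,"len eye-grip",np.linalg.norm((E-G)[:2]),"yaw",np.arctan2(*(E-t)[1::-1]),np.arctan2(*(E-G)[1::-1]))
print(p,r.as_matrix().T@(np.array([G[0],G[1],.017])-p),"tool z yaw",np.arctan2(*r.as_matrix()[1::-1,2]))
E
```

```text
-1 ((41.0, 47.32258224487305), 31.46601676940918) 2024.0
0 ((40.05172348022461, 41.07758712768555), 10.132416725158691) 289.5
((40.09474182128906, 41.11549377441406), (18.924379348754883, 19.62067413330078), 6.286770343780518)
[ 0.53893235 -0.10312213  0.006     ] [ 0.47632933 -0.11519226  0.016     ] [ 0.4174254  -0.12579253  0.008     ] len eye-grip 0.06375598757863285 yaw 0.1844561305909324 0.19046717305050195
[ 0.47026805 -0.11757537  0.20014151] [-0.00128929  0.18313808  0.00648164] tool z yaw 0.16771251055072753
```

>>> apply_moves(deltas=[{"dp": [-0.001, 0.055, 0.006], "roll": -0.018, "grip": -1}, {"dp": [0, 0.055, 0], "roll": 0, "grip": -1}, {"dp": [0, 0.048, 0], "roll": 0, "grip": -1}, {"dp": [0, 0.025, 0], "roll": 0, "grip": -1}, {"dp": [0, 0, 0], "roll": 0, "grip": 1}, {"dp": [0, 0, 0], "roll": 0, "grip": 1}, {"dp": [0, 0, 0], "roll": 0, "grip": 1}, {"dp": [0, 0, 0], "roll": 0, "grip": 1}, {"dp": [0, 0, 0], "roll": 0, "grip": 1}, {"dp": [0, 0, 0], "roll": 0, "grip": 1}], newtons=15)

```text
time_s: 2.7
ee_pos: [0.476, -0.116, 0.0176]
eef_rot: [-1.571, -0.0, -1.375]
force: [0.5, 0.3, -0.6]
grip_width: 0.0373
```

>>> apply_moves(deltas=[{"dp": [0, 0, 0], "roll": 0, "grip": 1}, {"dp": [0, 0, 0], "roll": 0, "grip": 1}, {"dp": [0, 0, 0], "roll": 0, "grip": 1}, {"dp": [0, 0, 0], "roll": 0, "grip": 1}, {"dp": [0, -0.03, 0], "roll": 0, "grip": 1}, {"dp": [0, -0.05, 0], "roll": 0, "grip": 1}, {"dp": [0, -0.05, 0], "roll": 0, "grip": 1}])

```text
time_s: 3.58
ee_pos: [0.4756, -0.1159, 0.1487]
eef_rot: [-1.572, 0.0, -1.375]
force: [0.8, 0.9, -1.6]
grip_width: 0.02
```

>>> apply_moves(deltas=[{"dp": [-0.0454, -0.014, 0.0213], "roll": 0, "grip": 1}, {"dp": [-0.0454, -0.014, 0.0213], "roll": 0, "grip": 1}, {"dp": [-0.0454, -0.014, 0.0213], "roll": 0, "grip": 1}, {"dp": [-0.0454, -0.015, 0.0213], "roll": 0, "grip": 1}, {"dp": [-0.0454, -0.015, 0.0213], "roll": 0, "grip": 1}, {"dp": [-0.0454, -0.015, 0.0213], "roll": 0, "grip": 1}, {"dp": [-0.0454, -0.015, 0.0213], "roll": 0, "grip": 1}, {"dp": [0, 0, 0], "roll": 0.116, "grip": 1}, {"dp": [0, 0, 0], "roll": 0.116, "grip": 1}, {"dp": [0, 0, 0], "roll": 0, "grip": 1}])

```text
time_s: 4.82
ee_pos: [0.5603, 0.2248, 0.2491]
eef_rot: [-1.571, -0.0, -1.606]
force: [0.6, 0.3, -1.2]
grip_width: 0.0199
```

```bash
python3 - <<'E'
from h import *
import pickle
o=ctrl.get_obs();print(o["time_s"],o["ee_pos"],o["eef_rot"],np.abs(o["joint_vel"]).max(),o["grip_width"])
w=imaging.camera_info("wrist");im=imaging.camera("wrist");cv2.imwrite("pics/w2.png",im);pickle.dump(w,open("w2.pkl","wb"))
for p in ([.657,.166,.113],[.642,.166,.134]): print(proj(w,p))
E
```

```text
4.825 [0.56028488 0.22479716 0.24909298] [-1.57142649e+00 -2.41833072e-04 -1.60616196e+00] 0.06590610485684802 0.019859723304200855
[405.72486856  86.86702771]
[411.67780627 108.4137926 ]
```

View pics/w2.png

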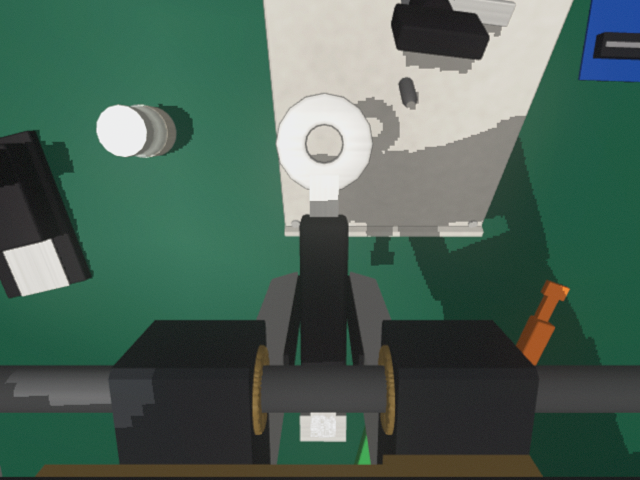

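```bash
python3 - <<'E'
import cv2,numpy as np
im=cv2.imread("pics/w2.png")
c=cv2.resize(im[0:130,330:540],None,fx=3.6,fy=3.6,interpolation=cv2.INTER_CUBIC)
cv2.imwrite("pics/w2c.png",c)
g=cv2.cvtColor(im,cv2.COLOR_BGR2GRAY)
m=((g<105)[70:125,390:430]).astype(np.uint8);n,l,st,ce=cv2.connectedComponentsWithStats(m)
print([(s.tolist(),x.round(1).tolist()) for s,x in zip(st[1:],ce[1:]) if s[4]>20])
E
```

```text
[([9, 8, 19, 28, 351], [17.2, 20.7])]
```

View pics/w2c.png

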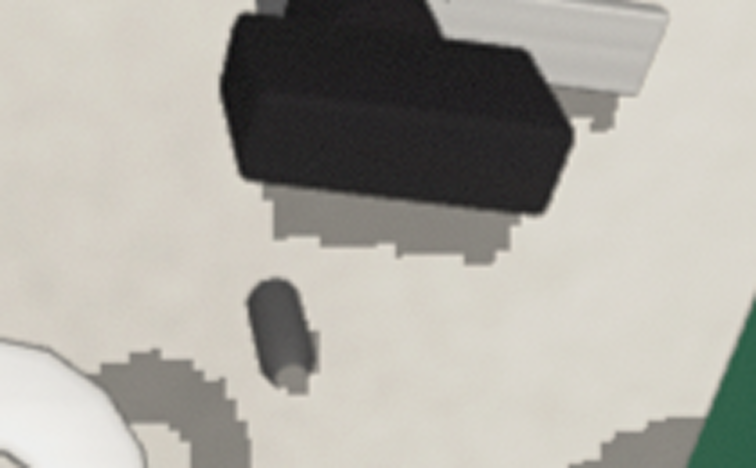

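The crop shows the peg tip face at wrist pixel (410.7,104.9) and its foot near (406,83). The knob bar is pointing right, as expected.

```bash
cat >> h.py <<'E'
YAW=-0.036
def axes(yaw=YAW,s=np.radians(35)):
    return R.from_euler("xyz",[0,-s,yaw]).as_matrix()
E
python3 - <<'E'
from h import *
import pickle
w=pickle.load(open("w2.pkl","rb"));S=imaging.camera_info("scene");T=imaging.camera_info("top")
A=axes();print(A.round(3))
im=cv2.imread("pics/scene0.png");g=cv2.cvtColor(im,cv2.COLOR_BGR2GRAY)
sp=lambda q:np.array(q)/3.7+[249.6,234.6]
tp=lambda q:np.array(q)/4+[194.6,139.6]
for nm,uw,us in(("tip",(410.7,104.9),sp((296,425))),("foot",(406,83),sp((282,455)))):
    x,e=tri([ray(w,uw),ray(S,us)]);print(nm,x,np.round(e,4)," origin:",x-(A[:,2]*.026 if nm=="tip" else 0))
# plane check: corners through 35deg plane
P=np.array([[.7493,.2521,.1712],[.7423,.0731,.1717],[.5342,.0799,.0368],[.5405,.26,.033]])
o=np.array([.6595,.166,.113]);print("corners in panel",((P-o)@A).round(4))
# wrist: lip edge ends, left/right lower corners at (286,233),(484,233) ; ray on wrist tip at several heights
for z in(.13,.134,.138):
    print(onz(w,(410.7,104.9),z), "origin",onz(w,(410.7,104.9),z)-A[:,2]*.026)
# held eye seen by wrist at height: eye pixel
p,r=tool();print(p,"eye",[onz(w,(324,143.5),z).round(4) for z in(p[2]-.017,p[2]-.009)])
# slope edges yaw, lower lip
print([onz(w,u,.035).round(4) for u in((286,231),(484,231))])
E
```

```text
[[ 0.819  0.036 -0.573]
 [-0.029  0.999  0.021]
 [ 0.574 -0.     0.819]]
tip [0.64474512 0.16521692 0.12984423] [0.0007 0.0007]  origin: [0.65964844 0.16468017 0.10854627]
foot [0.65830849 0.16788524 0.11927106] [0.001 0.001]  origin: [0.65830849 0.16788524 0.11927106]
corners in panel [[ 0.1044  0.0893 -0.002 ]
 [ 0.1042 -0.0899 -0.0013]
 [-0.1437 -0.0906  0.0076]
 [-0.1461  0.0897  0.0046]]
[0.64436579 0.16585752 0.13      ] origin [0.65926911 0.16532077 0.10870205]
[0.6441493  0.16664703 0.134     ] origin [0.65905263 0.16611028 0.11270205]
[0.64393282 0.16743655 0.138     ] origin [0.65883615 0.1668998  0.11670205]
[0.56033689 0.22471305 0.24917802] eye [array([0.6246, 0.2223, 0.2322]), array([0.6247, 0.2223, 0.2402])]
[array([0.5432, 0.2594, 0.035 ]), array([0.5369, 0.0787, 0.035 ])]
```

>>> apply_moves(deltas=[{"dp": [0.005, 0.04, 0.0446], "roll": 0, "grip": 1}, {"dp": [0, 0.05, 0], "roll": 0, "grip": 1}, {"dp": [0, 0.014, 0], "roll": 0, "grip": 1}, {"dp": [0, 0.008, 0], "roll": 0, "grip": 1}, {"dp": [0, 0.008, 0], "roll": 0, "grip": 1}, {"dp": [0, 0.008, 0], "roll": 0, "grip": 1}, {"dp": [0, 0.008, 0], "roll": 0, "grip": 1}, {"dp": [0, 0.008, 0], "roll": 0, "grip": 1}, {"dp": [0, 0.005, 0], "roll": 0, "grip": 1}, {"dp": [0, 0, 0], "roll": 0, "grip": 1}], newtons=6)

```text
time_s: 6.12
ee_pos: [0.6046, 0.2181, 0.1]
eef_rot: [-1.572, -0.0, -1.607]
force: [-0.2, -0.0, -0.5]
grip_width: 0.02
```

```bash
python3 - <<'E'
from h import *
import pickle
o=ctrl.get_obs();print(o["time_s"],o["ee_pos"],o["force"],o["moment"],o["grip_width"])
w=imaging.camera_info("wrist");im=imaging.camera("wrist");pickle.dump(w,open("w3.pkl","wb"))
s=imaging.camera("scene")
cv2.imwrite("pics/w3.png",np.hstack([cv2.resize(im,(440,330)),cv2.resize(s[250:430,240:420],(330,330))]));cv2.imwrite("pics/w3f.png",im)
E
```

```text
6.125 [0.60461637 0.21809717 0.09996858] [-0.19027436 -0.04985943 -0.54425469] [0.08826281 0.02196173 0.01906167] 0.01998880513915186
```

View pics/w3.png

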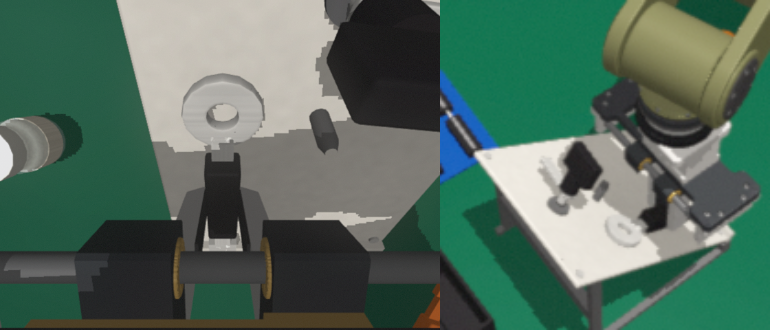

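The spanner has pivoted with the face; the eye is at (222,115) in the left half of the picture. I lower it a little more so it lies flat, then tighten the grip.

>>> apply_moves(deltas=[{"dp": [0, 0.003, 0], "roll": 0, "grip": 1}, {"dp": [0, 0.003, 0], "roll": 0, "grip": 1}, {"dp": [0, 0, 0], "roll": 0, "grip": 1}])

```text
time_s: 6.6
ee_pos: [0.6052, 0.2182, 0.0951]
eef_rot: [-1.569, 0.0, -1.607]
force: [0.3, -0.9, 4.4]
grip_width: 0.0204
```

>>> apply_moves(deltas=[{"dp": [0, 0.002, 0], "roll": 0, "grip": 1}, {"dp": [0, 0, 0], "roll": 0, "grip": 1}])

```text
time_s: 6.85
ee_pos: [0.6055, 0.2182, 0.0935]
eef_rot: [-1.569, 0.001, -1.607]
force: [1.0, -1.3, 7.5]
grip_width: 0.0202
```

>>> apply_moves(deltas=[{"dp": [0, 0, 0], "roll": 0, "grip": 1}, {"dp": [0, 0, 0], "roll": 0, "grip": 1}], newtons=25)

```text
time_s: 7.1
ee_pos: [0.6054, 0.2182, 0.0935]
eef_rot: [-1.569, 0.001, -1.607]
force: [-1.0, -0.1, 6.5]
grip_width: 0.0198
```

```bash
python3 - <<'E'
from h import *
import pickle
o=ctrl.get_obs();print(o["time_s"],o["ee_pos"],o["force"])
w=imaging.camera_info("wrist");im=imaging.camera("wrist");pickle.dump(w,open("w4.pkl","wb"));cv2.imwrite("pics/w4f.png",im)
c=cv2.resize(im[90:240,240:510],None,fx=2.9,fy=2.9,interpolation=cv2.INTER_CUBIC);cv2.imwrite("pics/w4.png",c)
E
```

```text
7.1 [0.60539527 0.21824307 0.09350873] [-0.98776208 -0.10946534  6.52285938]
```

View pics/w4.png

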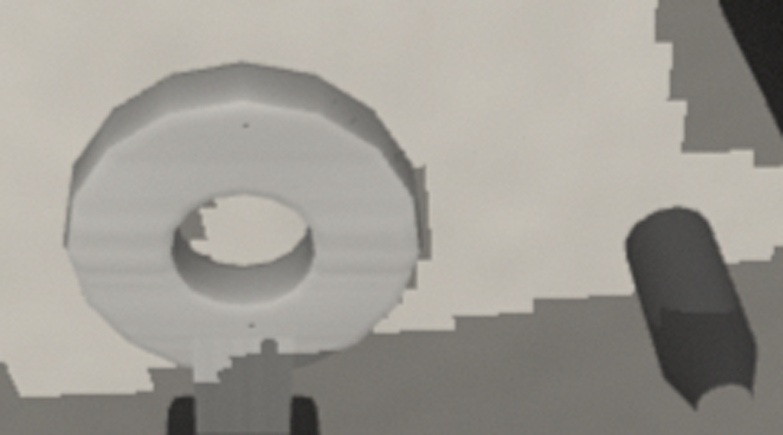

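The hole rim on the upper face is centred at crop (242,248). The peg tip is at (725,398) and its foot at about (670,243).

```bash
python3 - <<'E'
from h import *
import pickle
w=pickle.load(open("w4.pkl","rb"));A=axes();O=np.array([.659,.166,.113])
px=lambda u:(np.array(u)+.5)/2.9-.5+[240,90]
def onp(u,z):
    o,d=ray(w,px(u));n=A[:,2];return o+d*(((O-o)@n+z)/(d@n))
f=lambda u,z:((onp(u,z)-O)@A*1e3).round(1)
print("eye",f((242,248),.008),"L R",f((171,245),.008),f((313,245),.008),"T B",f((242,192),.008),f((242,305),.008),"ring",f((67,245),.008),f((417,245),.008))
print("tip",f((725,398),.026),"foot",f((670,243),0))
print("bar",f((242,420),.010)) 
print(((np.array([.6054,.2182,.0935])-O)@A*1e3).round(1))
E
```

```text
eye [ 5.5 50.3  8. ] L R [ 6.  58.2  8. ] [ 6.  42.5  8. ] T B [13.2 50.3  8. ] [-3.  50.3  8. ] ring [ 5.9 69.7  8. ] [ 6. 31.  8.]
tip [ 0.5 -0.  26. ] foot [-0.5 -0.4  0. ]
bar [-20.8  50.3  10. ]
[-56.6  50.2  15.8]
```

>>> apply_moves(deltas=[{"dp": [0, -0.0144, -0.01], "roll": 0, "grip": 1}, {"dp": [0, -0.0144, -0.01], "roll": 0, "grip": 1}, {"dp": [0.025, 0.0012, -0.0018], "roll": 0, "grip": 1}, {"dp": [0.0252, 0.0013, -0.0017], "roll": 0, "grip": 1}, {"dp": [0, 0, 0], "roll": 0, "grip": 1}, {"dp": [0, 0, 0], "roll": 0, "grip": 1}])

```text
time_s: 7.9
ee_pos: [0.5794, 0.1694, 0.1194]
eef_rot: [-1.57, 0.0, -1.607]
force: [-0.6, 0.3, -2.0]
grip_width: 0.02
```

```bash
python3 - <<'E'
from h import *
import pickle
o=ctrl.get_obs();p=o["ee_pos"];O=np.array([.659,.166,.113]);A=axes();print(o["time_s"],p,((p-O)@A*1e3).round(1),"want -60.9 0 50.8",o["force"])
w=imaging.camera_info("wrist");im=imaging.camera("wrist");cv2.imwrite("pics/w5.png",im[60:320,170:480])
E
```

```text
7.9 [0.57941431 0.1694342  0.11942964] [-61.6   0.6  51. ] want -60.9 0 50.8 [-0.63753418  0.28886414 -2.01744203]
```

View pics/w5.png

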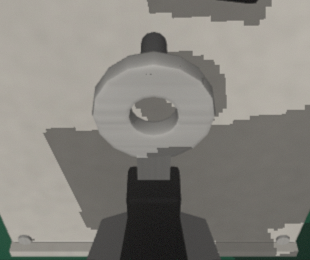

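```bash
python3 - <<'E'
from h import *
w=imaging.camera_info("wrist");A=axes();O=np.array([.659,.166,.113])
q=lambda v:(proj(w,O+A@(np.array(v)/1e3))-[170,60]).round(1)
for v in([0.4,.6,43.2],[.4,8.1,43.2],[.4,-6.9,43.2],[7.9,.6,43.2],[-7.1,.6,43.2],[0,0,26],[0,0,0],[20.4,.6,43.2],[.4,.6,35.2]):print(v,q(v))
E
```

```text
[0.4, 0.6, 43.2] [153.8 115.9]
[0.4, 8.1, 43.2] [130.5 115.9]
[0.4, -6.9, 43.2] [177.2 115.9]
[7.9, 0.6, 43.2] [153.9  97.2]
[-7.1, 0.6, 43.2] [153.8 133.2]
[0, 0, 26] [155.6  84.4]
[0, 0, 0] [155.4  43.7]
[20.4, 0.6, 43.2] [153.9  62.1]
[0.4, 0.6, 35.2] [153.8 100.2]
```

The hover view matches the prediction: the rim runs from 130 to 177 px about (154,116). I insert along the peg.

>>> apply_moves(deltas=[{"dp": [0.0005, 0.0062, 0.005], "roll": 0, "grip": 1}, {"dp": [0, 0.0066, 0.0046], "roll": 0, "grip": 1}, {"dp": [0, 0, 0], "roll": 0, "grip": 1}])

```text
time_s: 8.32
ee_pos: [0.589, 0.168, 0.1048]
eef_rot: [-1.572, -0.0, -1.607]
force: [0.7, 0.5, -1.1]
grip_width: 0.0198
```

>>> apply_moves(deltas=[{"dp": [0, 0.0041, 0.0029], "roll": 0, "grip": 1}, {"dp": [0, 0.0041, 0.0029], "roll": 0, "grip": 1}, {"dp": [0, 0.0041, 0.0029], "roll": 0, "grip": 1}, {"dp": [0, 0, 0], "roll": 0, "grip": 1}])

```text
time_s: 8.82
ee_pos: [0.5978, 0.1676, 0.0933]
eef_rot: [-1.571, -0.0, -1.607]
force: [-0.9, 0.9, -1.0]
grip_width: 0.0197
```

>>> apply_moves(deltas=[{"dp": [0, 0.0016, 0.0011], "roll": 0, "grip": 1}, {"dp": [0, 0.0012, 0.0009], "roll": 0, "grip": 1}, {"dp": [0, 0, 0], "roll": 0, "grip": 1}])

```text
time_s: 9.2
ee_pos: [0.5998, 0.1676, 0.0909]
eef_rot: [-1.571, 0.0, -1.607]
force: [-0.9, 0.6, -1.1]
grip_width: 0.0198
```

```bash
python3 - <<'E'
from h import *
o=ctrl.get_obs();p=o["ee_pos"];O=np.array([.659,.166,.113]);A=axes();print(o["time_s"],p,((p-O)@A*1e3).round(1),o["force"])
w=imaging.camera_info("wrist");im=imaging.camera("wrist");cv2.imwrite("pics/w6.png",im[60:320,170:480])
E
```

```text
9.2 [0.59975389 0.1676378  0.09093048] [-61.2  -0.5  15.9] [-0.94911293  0.59114371 -1.14640032]
```

View pics/w6.png

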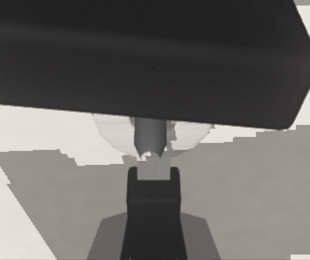

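The peg now stands through the eye in the picture, at crop (150,135), and the TCP height above the face equals that of the flat pose. I release, retreat straight up and close the jaws above the knob.

>>> apply_moves(deltas=[{"dp": [0, 0, 0], "roll": 0, "grip": 0}, {"dp": [0, 0, 0], "roll": 0, "grip": 0}, {"dp": [0, 0, 0], "roll": 0, "grip": 0}, {"dp": [0, 0, 0], "roll": 0, "grip": 0}, {"dp": [0, -0.015, 0], "roll": 0, "grip": 0}, {"dp": [0, -0.035, 0], "roll": 0, "grip": 0}, {"dp": [0, -0.05, 0], "roll": 0, "grip": 0}, {"dp": [0, -0.05, 0], "roll": 0, "grip": 1}, {"dp": [0, -0.02, 0], "roll": 0, "grip": 1}, {"dp": [0, 0, 0], "roll": 0, "grip": 1}])

```text
time_s: 10.5
ee_pos: [0.6002, 0.1677, 0.2632]
eef_rot: [-1.567, 0.001, -1.607]
force: [-0.8, -0.7, -1.2]
grip_width: 0.0206
```

```bash
python3 - <<'E'
from h import *
o=ctrl.get_obs();print(o["time_s"],o["ee_pos"],o["grip_width"])
w=imaging.camera_info("wrist");im=imaging.camera("wrist");cv2.imwrite("pics/w7.png",im)
A=axes();O=np.array([.659,.166,.113])
q=lambda v:proj(w,O+A@(np.array(v)/1e3)).round(1)
for v in([0,0,26],[0,0,8],[-65,0,18],[-140,0,8],[58,21,72],[58,-21,72],[64,0,72],[52,0,72],[52,0,44]):print(v,q(v))
g=cv2.cvtColor(im,cv2.COLOR_BGR2GRAY);m=(g<60).astype(np.uint8);n,l,st,ce=cv2.connectedComponentsWithStats(m)
print([(s.tolist(),c.round(1).tolist()) for s,c in zip(st[1:],ce[1:]) if s[4]>300])
E
```

```text
10.5 [0.60015089 0.16767541 0.26317271] 0.02056473490637988
[0, 0, 26] [322.9 170.8]
[0, 0, 8] [322.9 154.5]
[-65, 0, 18] [323.  226.8]
[-140, 0, 8] [323.1 272.5]
[58, 21, 72] [281.7 140.5]
[58, -21, 72] [363.5 140.5]
[64, 0, 72] [322.6 130.6]
[52, 0, 72] [322.6 150.1]
[52, 0, 44] [322.7 119.8]
[([527, 22, 113, 30, 2213], [581.6, 37.0]), ([282, 76, 81, 73, 4109], [322.1, 117.3]), ([519, 86, 72, 25, 1267], [553.4, 98.3]), ([596, 88, 44, 25, 790], [617.8, 100.7]), ([0, 119, 640, 361, 43257], [477.3, 339.2]), ([109, 151, 36, 44, 620], [131.9, 169.9]), ([0, 180, 54, 138, 3737], [20.1, 251.3]), ([312, 182, 24, 71, 1435], [323.7, 216.8]), ([261, 276, 126, 103, 3105], [323.4, 347.3]), ([0, 320, 269, 145, 19549], [186.6, 393.1])]
```

The spanner stayed on the rack, with its grip near the predicted pixel, and the knob bar matches its predicted pixels (282 to 363). Next I go above the knob and push.

>>> apply_moves(deltas=[{"dp": [0, 0, 0.03], "roll": 0, "grip": 1}, {"dp": [0, 0, 0.027], "roll": 0, "grip": 1}, {"dp": [0, 0.014, 0], "roll": 0, "grip": 1}, {"dp": [0, 0.014, 0], "roll": 0, "grip": 1}, {"dp": [0, 0.0082, 0.0057], "roll": 0, "grip": 1}, {"dp": [0, 0, 0], "roll": 0, "grip": 1}])

```text
time_s: 11.3
ee_pos: [0.6622, 0.1653, 0.2239]
eef_rot: [-1.572, -0.0, -1.607]
force: [-0.1, 1.1, 0.3]
grip_width: 0.0
```

>>> apply_moves(deltas=[{"dp": [0, 0.0025, 0.0017], "roll": 0, "grip": 1}, {"dp": [0, 0.0025, 0.0017], "roll": 0, "grip": 1}, {"dp": [0, 0.0025, 0.0017], "roll": 0, "grip": 1}, {"dp": [0, 0, 0], "roll": 0, "grip": 1}])

```text
time_s: 11.8
ee_pos: [0.6676, 0.1651, 0.2172]
eef_rot: [-1.571, 0.0, -1.607]
force: [-1.1, -0.4, 1.4]
grip_width: 0.0005
```

>>> apply_moves(deltas=[{"dp": [0, 0.0025, 0.0017], "roll": 0, "grip": 1}, {"dp": [0, 0, 0], "roll": 0, "grip": 1}])

```text
time_s: 12.05
ee_pos: [0.6693, 0.1651, 0.2145]
eef_rot: [-1.571, 0.0, -1.607]
force: [-0.4, -0.2, 1.7]
grip_width: 0.0003
```

>>> apply_moves(deltas=[{"dp": [0, 0.0025, 0.0017], "roll": 0, "grip": 1}, {"dp": [0, 0, 0], "roll": 0, "grip": 1}])

```text
time_s: 12.3
ee_pos: [0.6709, 0.1651, 0.2128]
eef_rot: [-1.571, 0.0, -1.607]
force: [-5.6, -0.2, 8.0]
grip_width: 0.0002
```

>>> apply_moves(deltas=[{"dp": [0, 0.0016, 0.0011], "roll": 0, "grip": 1}, {"dp": [0, 0, 0], "roll": 0, "grip": 1}])

```text
time_s: 12.55
ee_pos: [0.6716, 0.1653, 0.2125]
eef_rot: [-1.571, 0.001, -1.607]
force: [-13.1, 0.4, 17.3]
grip_width: 0.0004
```

The force rose to about 22 N along the peg axis, with the contact edge about 63 mm off the face against 64 expected at the stop. I take that as fully in. I lift off, check with the camera, and go to the up-slope side of the bar's right end.

>>> apply_moves(deltas=[{"dp": [0, -0.0125, 0], "roll": 0, "grip": 1}, {"dp": [0, -0.03, 0], "roll": 0, "grip": 1}, {"dp": [0.0131, 0, 0.0145], "roll": 0, "grip": 1}, {"dp": [0.0131, 0, 0.0145], "roll": 0, "grip": 1}, {"dp": [0, 0, 0], "roll": 0, "grip": 1}, {"dp": [0, 0, 0], "roll": 0, "grip": 1}])

```text
time_s: 13.3
ee_pos: [0.6998, 0.1382, 0.2529]
eef_rot: [-1.571, 0.0, -1.607]
force: [-0.0, -0.7, -0.2]
grip_width: 0.0003
```

```bash
python3 - <<'E'
from h import *
o=ctrl.get_obs();print(o["time_s"],o["ee_pos"],o["grip_width"],o["force"])
w=imaging.camera_info("scene");im=imaging.camera("scene");cv2.imwrite("pics/s8.png",im)
im0=cv2.imread("pics/scene0.png")
A=axes();O=np.array([.659,.166,.113])
q=lambda v:proj(w,O+A@(np.array(v)/1e3)).round(1)
for v in([64,21,72],[64,21,64],[52,21,72],[52,21,64]):print(v,q(v))
for i in(im0,im):
    g=cv2.cvtColor(i,cv2.COLOR_BGR2GRAY);m=(g[315:365,285:335]<50).astype(np.uint8);n,l,st,ce=cv2.connectedComponentsWithStats(m)
    print([(s.tolist(),c.round(1).tolist()) for s,c in zip(st[1:],ce[1:]) if s[4]>50])
E
```

```text
13.3 [0.69976878 0.13817774 0.25286012] 0.000314109785497723 [-0.02458464 -0.74616445 -0.15020345]
[64, 21, 72] [326.  342.6]
[64, 21, 64] [323.9 346. ]
[52, 21, 72] [330.5 341.8]
[52, 21, 64] [328.4 345.1]
[([21, 13, 22, 28, 350], [31.0, 27.7])]
[([19, 17, 21, 28, 354], [28.8, 31.1])]
```

The bar moved by (-2.2,+3.4) px in the scene view against (-2.1,+3.4) predicted for 8 mm, so it is fully in and not turned. Now the turn.

>>> apply_moves(deltas=[{"dp": [0, 0.02, 0], "roll": 0, "grip": 1}, {"dp": [0, 0.0243, 0], "roll": 0, "grip": 1}, {"dp": [0, 0, 0], "roll": 0, "grip": 1}, {"dp": [0, 0.0028, -0.0041], "roll": 0, "grip": 1}, {"dp": [0, 0.0029, -0.0041], "roll": 0, "grip": 1}, {"dp": [0.0005, 0.002, -0.0028], "roll": 0, "grip": 1}, {"dp": [0, 0, 0], "roll": 0, "grip": 1}])

```text
time_s: 14.22
ee_pos: [0.6889, 0.1376, 0.2013]
eef_rot: [-1.571, 0.0, -1.607]
force: [-1.1, 0.3, 0.1]
grip_width: 0.0004
```

>>> apply_moves(deltas=[{"dp": [0.0005, 0.002, -0.0029], "roll": 0, "grip": 1}, {"dp": [-0.001, 0.002, -0.0029], "roll": 0, "grip": 1}, {"dp": [-0.001, 0.002, -0.0028], "roll": 0, "grip": 1}, {"dp": [-0.002, 0.0012, -0.0017], "roll": 0, "grip": 1}, {"dp": [-0.002, 0.0011, -0.0016], "roll": 0, "grip": 1}, {"dp": [0, 0, 0], "roll": 0, "grip": 1}])

```text
time_s: 14.98
ee_pos: [0.677, 0.1431, 0.1922]
eef_rot: [-1.572, -0.001, -1.607]
force: [-0.9, -5.3, 0.2]
grip_width: 0.0005
```

>>> apply_moves(deltas=[{"dp": [-0.0015, 0.0003, -0.0004], "roll": 0, "grip": 1}, {"dp": [-0.0015, 0.0003, -0.0004], "roll": 0, "grip": 1}, {"dp": [0, 0, 0], "roll": 0, "grip": 1}])

```text
time_s: 15.35
ee_pos: [0.6761, 0.1458, 0.1913]
eef_rot: [-1.573, -0.002, -1.607]
force: [-2.7, -8.0, -0.3]
grip_width: 0.0004
```

>>> apply_moves(deltas=[{"dp": [-0.001, 0, 0], "roll": 0, "grip": 1}, {"dp": [0, 0, 0], "roll": 0, "grip": 1}])

```text
time_s: 15.6
ee_pos: [0.6761, 0.1467, 0.1912]
eef_rot: [-1.573, -0.002, -1.607]
force: [-2.1, -8.4, -1.0]
grip_width: 0.0006
```

>>> apply_moves(deltas=[{"dp": [-0.001, 0, 0], "roll": 0, "grip": 1}, {"dp": [0, 0, 0], "roll": 0, "grip": 1}])

```text
time_s: 15.85
ee_pos: [0.6759, 0.1475, 0.1909]
eef_rot: [-1.574, -0.002, -1.608]
force: [-4.6, -8.5, -1.9]
grip_width: -0.0002
```

>>> apply_moves(deltas=[{"dp": [-0.001, 0, 0], "roll": 0, "grip": 1}, {"dp": [0, 0, 0], "roll": 0, "grip": 1}])

```text
time_s: 16.1
ee_pos: [0.6756, 0.1483, 0.1907]
eef_rot: [-1.575, -0.003, -1.608]
force: [-7.2, -10.5, -1.9]
grip_width: 0.0004
```

```bash
python3 - <<'E'
from h import *
w=imaging.camera_info("wrist");im=imaging.camera("wrist");cv2.imwrite("pics/w9.png",im)
A=axes();O=np.array([.659,.166,.113])
q=lambda v:proj(w,O+A@(np.array(v)/1e3)).round(1)
for v in([37,6,64],[37,-6,64],[79,6,64],[79,-6,64],[11,6,14],[11,-6,14],[0,0,26]):print(v,q(v))
g=cv2.cvtColor(im,cv2.COLOR_BGR2GRAY)
m=(g<45).astype(np.uint8);n,l,st,ce=cv2.connectedComponentsWithStats(m)
for k in range(1,n):
    if st[k,4]>200: print(st[k],ce[k].round(1),cv2.minAreaRect(np.argwhere(l==k)[:,::-1].astype(np.float32)))
E
```

```text
[37, 6, 64] [271.  348.7]
[37, -6, 64] [298.2 348.6]
[79, 6, 64] [260.6 295.8]
[79, -6, 64] [293.3 295.8]
[11, 6, 14] [282.1 287.9]
[11, -6, 14] [303.4 287.9]
[0, 0, 26] [292.8 316.6]
[   0    0  173   79 6934] [109.2  43.4] ((84.41178131103516, 37.35293960571289), (73.89404296875, 172.7166290283203), 86.93350982666016)
[272   0  24  34 734] [283.4  16.3] ((283.39593505859375, 16.31447982788086), (33.67612838745117, 21.87997055053711), 87.27368927001953)
[299   0  87  23 576] [348.4  16.6] ((343.74664306640625, 17.52779769897461), (18.991283416748047, 87.86271667480469), 78.42481231689453)
[  269     0   371    54 10144] [487.9  28.3] ((453.9354553222656, 22.982067108154297), (49.13485336303711, 370.83416748046875), 88.16716766357422)
[ 537  103   87   30 1640] [577.9 117.6] ((579.9362182617188, 117.41454315185547), (85.38591766357422, 27.284849166870117), 1.9091522693634033)
[ 526  172   84   29 1569] [565.6 186. ] ((567.545654296875, 186.67398071289062), (82.39929962158203, 27.01842498779297), 1.9749339818954468)
[615 176  25  26 464] [627.9 188.5] ((627.0, 188.5), (25.0, 24.0), 90.0)
[  173   223   142   241 21883] [251.9 376.2] ((242.91293334960938, 343.48773193359375), (240.25177001953125, 140.5772705078125), 89.50178527832031)
[    0   236   640   244 32260] [444.7 390.9] ((319.5, 357.5), (243.0, 639.0), 90.0)
[318 276  11  95 530] [323.2 325. ] ((323.0, 323.0), (94.0, 10.0), 90.0)
[  0 366 136   4 332] [ 63.9 366.8] ((67.5, 367.5), (3.0, 135.0), 90.0)
```

The fingers hide the bar, so I back off to the right and up, then look.

>>> apply_moves(deltas=[{"dp": [0.02, 0, 0], "roll": 0, "grip": 1}, {"dp": [0, -0.05, 0], "roll": 0, "grip": 1}, {"dp": [0, -0.05, -0.05], "roll": 0, "grip": 1}, {"dp": [0, 0, -0.05], "roll": 0, "grip": 1}, {"dp": [0, 0, 0], "roll": 0, "grip": 1}, {"dp": [0, 0, 0], "roll": 0, "grip": 1}])

```text
time_s: 16.9
ee_pos: [0.5824, 0.1328, 0.2868]
eef_rot: [-1.57, 0.001, -1.607]
force: [0.9, 0.6, 0.1]
grip_width: 0.0004
```

```bash
python3 - <<'E'
from h import *
o=ctrl.get_obs();print(o["time_s"],o["ee_pos"],o["force"])
A=axes();O=np.array([.659,.166,.113])
w=imaging.camera_info("wrist");im=imaging.camera("wrist");cv2.imwrite("pics/w10.png",im)
sc=imaging.camera_info("scene");s=imaging.camera("scene");cv2.imwrite("pics/s10.png",s)
for nm,i in(("w",w),("s",sc)):
    print(nm,[proj(i,O+A@(np.array(v)/1e3)).round(1).tolist() for v in([37,6,64],[37,-6,64],[79,6,64],[79,-6,64],[11,0,14],[0,0,26],[-65,0,18])])
g=cv2.cvtColor(im,cv2.COLOR_BGR2GRAY);m=(g<60).astype(np.uint8);n,l,st,ce=cv2.connectedComponentsWithStats(m)
for k in range(1,n):
    if 300<st[k,4]<9000: print(st[k],cv2.minAreaRect(np.argwhere(l==k)[:,::-1].astype(np.float32)))
a=cv2.resize(im[0:300,130:510],None,fx=1.15,fy=1.15);b=cv2.resize(s[290:420,250:370],None,fx=2.65,fy=2.65)
h=min(len(a),len(b));cv2.imwrite("pics/f10.png",np.hstack([a[:h],b[:h]])); print(a.shape,b.shape)
E
```

```text
16.9 [0.58236343 0.13281743 0.2867963 ] [0.93625549 0.5781192  0.13893602]
w [[254.4, 132.6], [274.1, 132.6], [244.8, 66.1], [267.3, 66.1], [274.2, 122.4], [274.3, 144.8], [281.5, 201.7]]
s [[328.9, 338.3], [324.9, 333.8], [313.2, 341.1], [309.2, 336.4], [324.0, 354.1], [330.6, 348.7], [350.0, 347.3]]
[ 481    8  153   31 2782] ((557.172607421875, 23.322420120239258), (151.88230895996094, 26.48529052734375), 1.9091525077819824)
[402  22  20  52 508] ((411.5699462890625, 47.51000213623047), (13.717872619628906, 53.174434661865234), 8.130102157592773)
[ 241   42   42   87 2540] ((260.13525390625, 84.8809814453125), (40.72563171386719, 85.95274353027344), 3.6522226333618164)
[ 475   70   67   25 1137] ((508.0018615722656, 81.93247985839844), (65.759765625, 23.31580924987793), 1.5481576919555664)
[ 549   72   70   25 1176] ((583.3843994140625, 84.19950866699219), (68.62274932861328, 23.23865509033203), 1.7899105548858643)
[ 84 133  34  43 580] ((103.0412826538086, 151.13763427734375), (44.53892517089844, 27.202266693115234), 73.3007583618164)
[   0  203   33   92 1454] ((5.6751813888549805, 249.48175048828125), (91.24539947509766, 25.374422073364258), 70.01689147949219)
[318 276  12 103 889] ((323.5, 327.0), (102.0, 11.0), 90.0)
(345, 437, 3) (344, 318, 3)
```

View pics/f10.png

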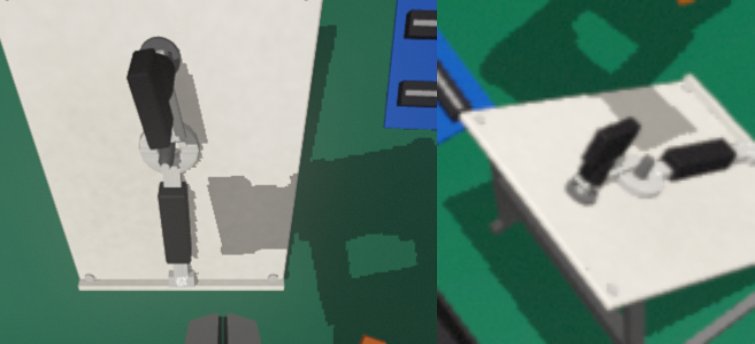

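The last picture shows the spanner flat on the face, with the eye on the peg and the handle down the slope. The knob bar looks a few degrees short, with its lower end at left-half pixel (155,145), so I measure its left top edge.

```bash
cat > ang.py <<'E'
from h import *
def ang(w,im):
    A=axes();O=np.array([.659,.166,.113]);n=A[:,2]
    u=[proj(w,O+A@(np.array(v)/1e3)) for v in([37,0,64],[79,0,64])]
    g=cv2.GaussianBlur(cv2.cvtColor(im,cv2.COLOR_BGR2GRAY),(3,3),0)
    y0,y1=int(min(u[0][1],u[1][1]))+12,int(max(u[0][1],u[1][1]))-12
    pts=[]
    for y in range(y0,y1):
        r=g[y]; xc=int(u[0][0]+(u[1][0]-u[0][0])*(y-u[0][1])/(u[1][1]-u[0][1]))
        x=xc
        while r[x]<60:x-=1
        pts.append((x+(r[x]-60)/(float(r[x])-float(r[x+1]))*1.0,y))
    pts=np.array(pts);P=[]
    for p in pts:
        o,d=ray(w,p);P.append(((o+d*(((O-o)@n+.064)/(d@n)))-O)@A*1e3)
    P=np.array(P);c=np.polyfit(P[:,0],P[:,1],1)
    print("left edge: y at x=58:",np.polyval(c,58).round(2),"short of stop by deg",np.degrees(np.arctan(c[0])).round(1),"resid",np.std(P[:,1]-np.polyval(c,P[:,0])).round(2),P[[0,-1]].round(1).tolist())
E
python3 - <<'E'
from ang import *
w=imaging.camera_info("wrist");im=imaging.camera("wrist");ang(w,im)
E
```

```text
left edge: y at x=58: 4.72 short of stop by deg 9.6 resid 0.04 [[72.5, 7.2, 64.0], [46.2, 2.7, 64.0]]
```

The knob is about 10 degrees short of its stop, so I go back and push further at a longer lever.

>>> apply_moves(deltas=[{"dp": [0, 0, 0.046], "roll": 0, "grip": 1}, {"dp": [0, 0, 0.0455], "roll": 0, "grip": 1}, {"dp": [0, 0.05, 0], "roll": 0, "grip": 1}, {"dp": [0, 0.048, 0], "roll": 0, "grip": 1}, {"dp": [-0.006, 0, 0], "roll": 0, "grip": 1}, {"dp": [-0.006, 0, 0], "roll": 0, "grip": 1}, {"dp": [-0.004, 0, 0], "roll": 0, "grip": 1}, {"dp": [-0.002, 0, 0], "roll": 0, "grip": 1}, {"dp": [0, 0, 0], "roll": 0, "grip": 1}])

```text
time_s: 18.18
ee_pos: [0.6743, 0.1475, 0.1894]
eef_rot: [-1.569, -0.0, -1.607]
force: [0.1, -2.3, 2.1]
grip_width: 0.0004
```

>>> apply_moves(deltas=[{"dp": [-0.001, 0, 0], "roll": 0, "grip": 1}, {"dp": [-0.001, 0, 0], "roll": 0, "grip": 1}, {"dp": [0, 0, 0], "roll": 0, "grip": 1}])

```text
time_s: 18.55
ee_pos: [0.6742, 0.1488, 0.1888]
eef_rot: [-1.571, -0.001, -1.608]
force: [-1.7, -7.4, 5.6]
grip_width: 0.0004
```

>>> apply_moves(deltas=[{"dp": [-0.001, 0, 0], "roll": 0, "grip": 1}, {"dp": [0, 0, 0], "roll": 0, "grip": 1}])

```text
time_s: 18.8
ee_pos: [0.6742, 0.1493, 0.1888]
eef_rot: [-1.571, -0.002, -1.608]
force: [-3.2, -10.5, 5.4]
grip_width: 0.0006
```

>>> apply_moves(deltas=[{"dp": [-0.001, 0, 0], "roll": 0, "grip": 1}, {"dp": [0, 0, 0], "roll": 0, "grip": 1}])

```text
time_s: 19.05
ee_pos: [0.6742, 0.1497, 0.1888]
eef_rot: [-1.571, -0.003, -1.609]
force: [-3.2, -14.3, 6.5]
grip_width: 0.0006
```

>>> apply_moves(deltas=[{"dp": [-0.0015, 0, 0], "roll": 0, "grip": 1}, {"dp": [0, 0, 0], "roll": 0, "grip": 1}])

```text
time_s: 19.3
ee_pos: [0.6743, 0.1504, 0.1889]
eef_rot: [-1.571, -0.004, -1.609]
force: [-4.5, -18.2, 7.9]
grip_width: 0.0002
```

>>> apply_moves(deltas=[{"dp": [-0.0015, 0, 0], "roll": 0, "grip": 1}, {"dp": [0, 0, 0], "roll": 0, "grip": 1}])

```text
time_s: 19.55
ee_pos: [0.6743, 0.1511, 0.189]
eef_rot: [-1.571, -0.005, -1.61]
force: [-5.7, -22.4, 7.9]
grip_width: 0.0003
```

>>> apply_moves(deltas=[{"dp": [0.006, 0, 0], "roll": 0, "grip": 1}, {"dp": [0.02, 0, 0], "roll": 0, "grip": 1}, {"dp": [0, -0.05, 0], "roll": 0, "grip": 1}, {"dp": [0, -0.05, -0.05], "roll": 0, "grip": 1}, {"dp": [0, 0, -0.05], "roll": 0, "grip": 1}, {"dp": [0, 0, 0], "roll": 0, "grip": 1}, {"dp": [0, 0, 0], "roll": 0, "grip": 1}])

```text
time_s: 20.42
ee_pos: [0.5796, 0.1319, 0.2828]
eef_rot: [-1.57, 0.0, -1.607]
force: [-0.1, -0.2, -0.7]
grip_width: 0.0005
```

```bash
python3 - <<'E'
from ang import *
w=imaging.camera_info("wrist");im=imaging.camera("wrist");cv2.imwrite("pics/w11.png",im);ang(w,im)
E
```

```text
left edge: y at x=58: 5.06 short of stop by deg 1.3 resid 0.05 [[72.6, 5.4, 64.0], [46.4, 4.9, 64.0]]
```

```bash
python3 - <<'E'
from h import *
A=axes();O=np.array([.659,.166,.113])
o=ctrl.get_obs();print(o["time_s"],o["force"])
w=imaging.camera_info("wrist");im=cv2.imread("pics/w11.png");g=cv2.cvtColor(im,cv2.COLOR_BGR2GRAY)
def q(i,v):return proj(i,O+A@(np.array(v)/1e3)).round(1).tolist()
m=(g<60).astype(np.uint8);n,l,st,ce=cv2.connectedComponentsWithStats(m)
print([s.tolist() for s in st[1:] if s[4]>300 and 200<s[0]<330])
print("bar top corners z64",[q(w,v) for v in([37,6,64],[37,-6,64],[79,6,64])],"z72",q(w,[37,6,72]))
c=(g<85).astype(np.uint8)[140:265,240:320];n,l,st,ce=cv2.connectedComponentsWithStats(c)
print("dark below",[(s.tolist(),(x+[240,140]).round(1).tolist()) for s,x in zip(st[1:],ce[1:]) if s[4]>200],"grip pred",q(w,[-30,0,18]),q(w,[-65,0,18]),q(w,[-100,0,18]))
sc=imaging.camera_info("scene");s=imaging.camera("scene");s0=cv2.imread("pics/scene0.png")
d=cv2.absdiff(s,s0).max(2)>60;n,l,st,ce=cv2.connectedComponentsWithStats(cv2.morphologyEx(d.astype(np.uint8),cv2.MORPH_OPEN,np.ones((3,3))))
print("changes",[(s.tolist()) for s in st[1:] if s[4]>40])
g=cv2.cvtColor(s,cv2.COLOR_BGR2GRAY)[325:370,295:345];n,l,st,ce=cv2.connectedComponentsWithStats((g<50).astype(np.uint8))
print("scene bar",[(x.tolist()) for x in st[1:] if x[4]>50],"pred in",[q(sc,v) for v in([37,6,64],[37,-6,64],[79,6,64],[79,-6,64])],"out",q(sc,[37,-6,72]))
E
```

```text
20.475 [-0.26467452 -0.02556695 -0.69012836]
[[242, 36, 39, 88, 2424], [318, 276, 12, 102, 896]]
bar top corners z64 [[251.2, 128.3], [271.4, 128.3], [241.0, 59.7]] z72 [249.7, 136.3]
dark below [([26, 15, 29, 72, 1648], [280.6, 191.3])] grip pred [276.2, 167.0] [279.6, 199.4] [282.6, 227.5]
changes [[265, 0, 20, 18, 230], [313, 0, 63, 21, 923], [304, 0, 171, 192, 14885], [482, 0, 158, 58, 6362], [278, 20, 21, 6, 91], [257, 27, 47, 35, 794], [586, 43, 17, 15, 194], [296, 47, 31, 24, 459], [567, 53, 17, 16, 206], [499, 55, 11, 10, 73], [621, 57, 8, 13, 73], [538, 61, 78, 49, 716], [601, 68, 17, 15, 194], [486, 83, 18, 13, 140], [308, 88, 6, 9, 45], [533, 98, 70, 53, 553], [458, 114, 6, 11, 49], [511, 131, 86, 77, 2312], [286, 173, 96, 112, 3888], [410, 174, 17, 22, 208], [389, 179, 10, 10, 57], [464, 212, 77, 44, 1524], [360, 250, 39, 28, 329], [318, 323, 29, 22, 346], [308, 328, 14, 10, 99], [335, 342, 28, 17, 329]]
scene bar [[9, 11, 23, 24, 285], [41, 21, 9, 11, 74]] pred in [[328.9, 338.3], [324.9, 333.8], [313.2, 341.1], [309.2, 336.4]] out [326.9, 330.6]
```

```bash
python3 -c "
from station import ctrl
print(ctrl.hand_in())"
```

```text
the job is handed in; nothing more can be done
None
```

I hung the ring spanner by its eye on the peg, pushed the keeper knob fully in, and then turned it clockwise to its stop. I handed the job in at about 20.5 s, with the gripper clear of everything.

**Spanner:** the pictures show it flat on the face with the peg through the eye and the handle pointing down the slope. The last picture I viewed was taken before the final push on the knob. After that push I checked by pixel measurement only, and the grip's lower end matched its predicted pixel.

**Knob push:** the push ended at about 22 N. The bar then sat (-2.2, +3.4) px lower in the scene view, against (-2.1, +3.4) expected for 8 mm. It had not turned at that point, and it still measured as in after the turn.

**Knob turn:** the first turn left it about 10° short, so I went back and pushed to about 22 N against the stop. The last measurement reads 1.3° short, which I take to be within measuring error; I could not confirm it more closely.

**Bystanders:** comparing the scene view with the first one, I saw changes only at the robot, its shadows, the rack and the spanner's old place. The arm hides part of that view. The top view was not retaken.

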